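# Aim the feed chute at the ramekin and open the dispenser

### The arm

A 6-joint arm with a two-finger parallel gripper is mounted at the origin on the work surface. World frame = base frame: x ahead of the robot, y to its left, z up, the work surface at z = 0. Lengths are in m, angles in rad, forces in N, time in s.
With the tool pointing down it reaches from about 0.3 to 0.75 m from the base axis. Payload 8.5 kg.
Tool frame: the origin (TCP) lies at the very end of the fingers, on their centre line; the grasp point (between the pads) lies 19 mm behind it; z points along the fingers, y is the direction in which the jaws open and shut (so a half turn about z gives the same grasp; the last joint's range is limited). The gripper opens to 85 mm and grips with 20 to 120 N. Pads are 22 mm wide; open, the fingers measure 114 mm over their backs; the gripper's body (76 mm by 85 mm) begins 54 mm behind the grasp point. The pads swing forward as they close: fully open they stand 13 mm farther back than shut.
Start: joints at [1.032, 0.381, 1.297, -0, 1.464, -0.215], TCP at [0.175, 0.521, 0.231] pointing down, gripper open.
Joint ranges: [-3.11, 3.11], [-0.89, 2.33], [0.22, 2.48], [-1.42, 4.56], [0.17, 2.85], [-2.88, 2.88]. Speed limits (rad/s): [2.39, 2.39, 3.14, 3.14, 3.14, 3.14].

### API

Orientations are given as a rotation vector (axis times angle).
In Python, from station import env gives the robot as it stands.
- The arm moves only by the shell command python3 -m pendant 'ROWS' [FORCE]. ROWS is text: rows parted by semicolons, each of 5 numbers parted by spaces: the closure, from -1 (fully open) to 1 (shut), so that 0 is half open, then the shift along the world's x, y, z in units of 60 mm (1.0 is 60 mm), then the turn about the world's z in units of 5 degrees (1.0 is 5 degrees). A call has exactly 5 rows; each row is the pose to reach, as a shift and turn from the pose measured when the call began; what a row does not reach only later rows make up. A row lasts 1/8 s, in which the tool goes at most 62.5 mm and 10.7 degrees, less where a joint would pass 70% of its speed; a pose out of reach is approached as far as the arm can. A call with a gripper value outside its range is refused whole. The fingers move at their own pace and stop on an object; FORCE is the grip in N (left out, the last holds). Time passes only in rows, so rows that repeat a pose let the fingers close, or fill a call up. It gives the time, the measured TCP pose, the force and the opening at its end, in the units of the state.
- env.get_obs(): the state, without advancing time (a new reading comes with each control period).
- env.camera(name): name is "scene" or "top" or "wrist"; returns a dict with "frame" (420x560x3 uint8, red, green, blue), "mtx" (3x3 intrinsics, pixels), "k1" (the pictures are not rectified: a ray, as slopes to the right and down, at radius r is drawn at 1 + k1 r^2 times it, then the intrinsics apply), "extrinsics" (4x4, takes a point from world to camera coordinates). Camera axes: x right, y down, z forward; pixel columns grow to the right and rows downward; lengths in m; the calibration is good to about 2 mm. A picture is of the moment at which its call begins. There is no depth.
- env.hand_in(): hands the job in, once; it reports no verdict.
The state is a dict: "clock": time; "joints": joint angles; "qd": joint speeds; "effort": joint torques, N m; "position": TCP position; "tool_rot": TCP orientation; "ft_force": force on the tool from outside, world axes, zero at the start; "moment": the same for the moment, N m; "width": finger opening in m.
Only numpy, scipy, OpenCV 4.12 (cv2) and the standard library are available. Lean on these libraries where they do the work, as an engineer would, in place of code of your own. Each camera call takes 0.05 s, during which the arm holds its last target. There are 200 camera calls.

### The job

Get the feed dispenser ready for the ramekin: gently push its chute round until the chute points at the middle of the ramekin, and only then push the gate lever on its lid anticlockwise (seen from above) as far as it goes. Use a fingertip for pushing only: lift nothing, leave the ramekin and everything else standing where it is, and finish with the chute still pointing at the ramekin.

Things in the scene. Friction and masses are not known exactly. Their poses are not given: they have to be found in the camera images.
- dispenser: The fixed feed dispenser: a slate slab 130 x 150 x 8 mm, a dark round steel foot, and a charcoal screw-top canister (96 mm across at its lid, lid top 148 mm above the table). Origin on the table on its vertical axis, about which both chute and lever turn. It cannot be moved.
- chute (a joint): Angle (rad) of the swivelling chute about the dispenser's vertical axis: 0 along the dispenser's own x axis, growing anticlockwise seen from above, stops at -1.8 and 1.8. It is stiff (about 0.4 N at its outer end) and stays where it is left; 40 N on it is too much. It passes over the things near it, all under 50 mm high.
- chute_mouth (a point): Centre of the chute's open outer end; x points outwards along the chute, y to its left, z up. The chute is a straight open steel trough 36 mm wide, from a grey collar of 50 mm radius under the canister out to 190 mm from the dispenser's axis; its side walls stand 55 to 85 mm above the table, this point 70 mm.
- lever (a joint): Angle (rad) of the gate lever about the same axis: about 0 shut, 1.3 open at its stop, growing anticlockwise seen from above. At 0 it points 140 degrees anticlockwise from the dispenser's x axis, so it stays on the robot's side. It needs about 0.6 N at its end and stays where it is left.
- lever_tip (a point): On the lever, 90 mm from the dispenser's axis, 160 mm above the table. The lever is a steel bar on top of the canister's lid, 12 mm wide, 152 to 168 mm above the table, reaching 92 mm from the axis, so that its outer 44 mm overhang the lid.
- ramekin: Loose white ceramic ramekin, a plain straight open dish 84 mm across and 45 mm high; origin under its centre. It stands about 235 mm from the dispenser's axis at one of three places round the dispenser: straight ahead of it, or about 70 degrees to either side. It must stay where it is.
- feeding_ring: Bystander: flat plastic ring, 90 mm across and 14 mm high, lying at another of the three places; origin under its centre.
- strainer: Bystander: chrome tea strainer, bowl 72 mm across and 32 mm high with a thin handle, at the remaining place; origin under the bowl's centre.
- tin: Bystander: small aluminium tin, 44 mm across, 38 mm high, between two of the places; origin under its centre.
- scrub_block: Bystander: cork scrubbing block 70 x 45 x 28 mm, between two of the places; origin under its centre.
- mug: Bystander: mug 80 mm across, 90 mm high, at the left; origin under its centre.
- jar: Bystander: glass jar with steel cap, 70 mm across, 120 mm high, at the right; origin under its centre.

How it is judged:
By the outcome, as a careful person would: the job done as asked, in the order asked, and still so for the second after the job is handed in, with the robot touching nothing.
It also fails if it takes over 64 s, if anything falls off the work surface, if the arm or the gripper's body presses on something with over 40 N, if the wrist force passes 120 N, or if a joint passes its speed limit or range.

## Working session

There is one attempt and no reset: what is moved stays moved. The work goes in short steps, Python scripts to look and compute and a shell command to move; the robot and the scene stay as the last step left them, time stands still between calls to the robot, and variables do not carry over. Pictures are saved under pics/ and viewed, about 8 in all and at most 12, crops included, and the job is handed in when it is done.

```bash
mkdir -p pics
cat > h.py <<'E'
import numpy as np, cv2
from station import env
def cam(n,save=None):
    c=env.camera(n)
    if save: cv2.imwrite('pics/'+save,c['frame'][:,:,::-1])
    return c
def ray(c,u,v):
    K=c['mtx'];k=c['k1'];d=np.array([(u-K[0,2])/K[0,0],(v-K[1,2])/K[1,1]]);s=d.copy()
    for _ in range(30): s=d/(1+k*(s@s))
    E=c['extrinsics'];R=E[:3,:3];o=-R.T@E[:3,3]
    return o,R.T@np.array([s[0],s[1],1])
def onz(c,u,v,z):
    o,d=ray(c,u,v);return o+d*(z-o[2])/d[2]
def proj(c,p):
    E=c['extrinsics'];q=E[:3,:3]@np.array(p)+E[:3,3];s=q[:2]/q[2];s=s*(1+c['k1']*(s@s))
    return c['mtx'][:2,:2]@s+c['mtx'][:2,2]
E
python3 - <<'E'
from h import *
a=cam('top','top0.png');b=cam('scene','scene0.png')
for c in(a,b):
    print(ray(c,280,210))
print(env.get_obs())
E
```

```text
(array([ 0.45841513, -0.0239565 ,  1.31162018]), array([ 0.10315743,  0.00924055, -0.99465216]))
(array([1.15878561, 0.5174183 , 1.30791727]), array([-0.38593256, -0.39618538, -0.8332103 ]))
{'clock': 0.1, 'joints': array([ 1.03172792e+00,  3.81133608e-01,  1.29813383e+00, -7.21548077e-06,
        1.46356367e+00, -2.15297100e-01]), 'qd': array([ 1.26361564e-03, -2.85502210e-03, -3.07850081e-03,  7.31199499e-04,
       -5.16350814e-05, -1.76962857e-04]), 'effort': array([ 4.49010171e-03, -4.49219763e+01, -2.31658405e+01, -1.05308388e-04,
        3.64041945e-03,  4.82403561e-05]), 'position': array([0.17485486, 0.52121025, 0.23078808]), 'tool_rot': array([-5.06286567e-01, -3.10007278e+00,  1.81250213e-03]), 'ft_force': array([-0.43316715,  0.09900827, -0.12636441]), 'moment': array([-0.0107035 , -0.00698976,  0.03287396]), 'width': 0.0854473295969972}
```

View pics/top0.png

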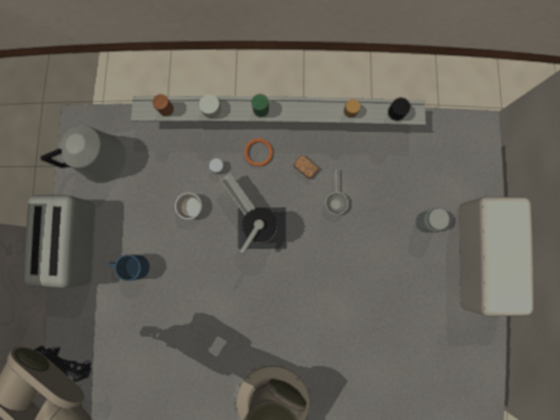

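View pics/scene0.png

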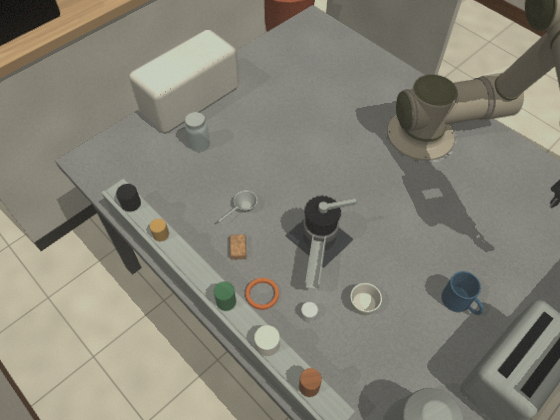

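The top view has world x up and y left. The ramekin is at about (189,206), at the left place. The canister is at about (259,222), the chute's end at about (228,178) pointing ahead-left, and the lever runs to (243,250). The ring is ahead, the strainer is on the right, and the tin is at (217,165). The scene view agrees. The next step is to zoom in and measure.

Run:
```python
from h import *
a=cam('top');b=cam('scene')
print(a['mtx'][0,0],a['k1'])
f=a['frame'][:,:,::-1]
A=cv2.resize(f[140:270,160:290],None,fx=4.5,fy=4.5,interpolation=cv2.INTER_CUBIC)
cv2.imwrite('pics/z1.png',cv2.convertScaleAbs(A,alpha=1.6,beta=10))
B=cv2.resize(b['frame'][180:325,270:400,::-1],None,fx=4,fy=4,interpolation=cv2.INTER_CUBIC)
cv2.imwrite('pics/z2.png',cv2.convertScaleAbs(B,alpha=1.6,beta=10))
print(onz(a,189,206,.045),onz(b,366,297,.045),onz(a,259,222,.148),onz(b,322,212,.148))
```

```text
416.5861314788538 -0.12923688197105282
[0.59713342 0.26887602 0.045     ] [0.60059294 0.27254148 0.045     ] [0.54424009 0.04506411 0.148     ] [0.54465713 0.04815175 0.148     ]
```

View pics/z1.png

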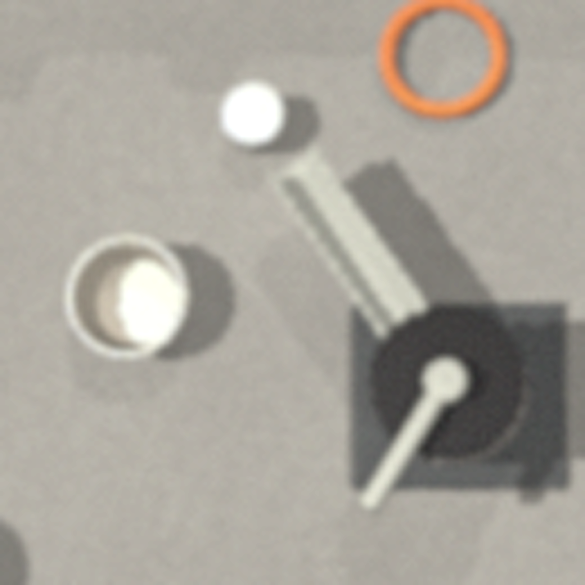

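View pics/z2.png

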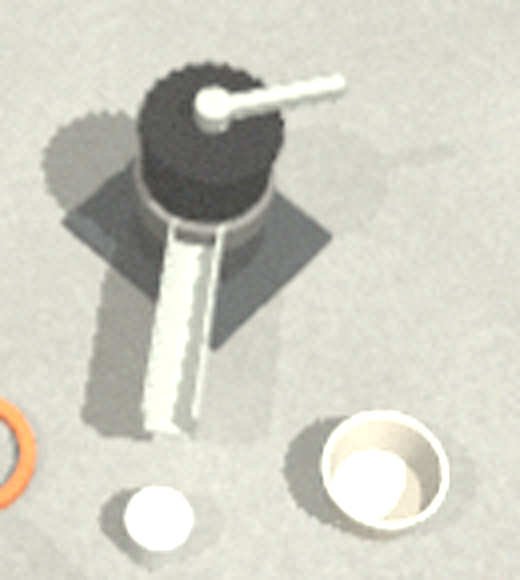

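Zoomed top crop: rim centre (128,296), lid centre (447,381), lever tip (368,503), chute end corners about (275,180) and (320,150). Zoomed scene crop: rim centre (385,470), lid centre (211,131), hub (212,105), lever tip (340,83), chute end from (146,430) to (200,415).

```bash
cat >> h.py <<'E'
def top(c,x,y,z,s=4.5,o=(160,140)): return onz(c,(x+.5)/s-.5+o[0],(y+.5)/s-.5+o[1],z)
E
python3 - <<'E'
from h import *
a=cam('top');b=cam('scene')
S=lambda x,y,z: top(b,x,y,z,4,(270,180))
print('ram',top(a,128,296,.045),S(385,470,.045))
print('lid',top(a,447,381,.148),S(211,131,.148))
print('hub',top(a,445,380,.172),S(212,105,.172))
print('tip',top(a,368,503,.168),S(342,83,.168))
print('chute',top(a,275,180,.085),top(a,320,150,.085),S(146,430,.085),S(200,415,.085))
print('slab',[top(a,*p,.008)[:2].round(4) for p in((350,305),(567,303),(568,490),(350,490))],[S(*p,.008)[:2].round(4) for p in((62,220),(214,350),(332,237))])
# least squares ellipse for rim via mask, both
for c,(u0,u1,v0,v1) in((a,(172,203,188,224)),(b,(345,388,280,318))):
    g=c['frame'].astype(int);m=((g.min(2)>np.percentile(g[v0:v1,u0:u1].min(2),50))).astype('uint8')
    print(np.percentile(g[v0:v1,u0:u1].min(2),[10,30,50,70,90]))
E
```

```text
ram [0.59897971 0.2719172  0.045     ] [0.6011022  0.27254732 0.045     ]
lid [0.53784296 0.04506862 0.148     ] [0.54480087 0.04967538 0.148     ]
hub [0.53679252 0.04487988 0.172     ] [0.54212455 0.04562515 0.172     ]
tip [0.46112143 0.09031483 0.168     ] [0.46406617 0.09183424 0.168     ]
chute [0.67403747 0.1668546  0.085     ] [0.69477944 0.13739661 0.085     ] [0.70900172 0.1545858  0.085     ] [0.67617367 0.17136474 0.085     ]
slab [array([0.5995, 0.1228]), array([ 0.6036, -0.0293]), array([ 0.4733, -0.0323]), array([0.4702, 0.1191])] [array([ 0.6055, -0.0283]), array([0.6024, 0.1216]), array([0.4738, 0.1177])]
[ 74.  95. 100. 112. 145.]
[ 95. 122. 127. 133. 173.]
```

Estimates: axis (0.539, 0.0455), ramekin (0.600, 0.272), which puts it at 75° and 235 mm. The chute is at about 37° and the lever at about 149°. I'll push the chute from its clockwise side with the fingers shut. First I move over at a safe height.

```bash
python3 -m pendant '1 .8 -.65 0 0;1 1.6 -1.3 0 0;1 2.4 -1.95 0 0;1 3.2 -2.6 0 0;1 4 -3.25 0 0' 20; python3 -m pendant '1 .8 -.65 0 0;1 1.6 -1.3 0 0;1 2.4 -1.95 0 0;1 3.2 -2.6 0 0;1 4 -3.25 0 0'
```

```text
clock: 0.92
position: [0.4163, 0.3249, 0.2313]
tool_rot: [0.506, 3.1, -0.0]
ft_force: [0.6, 0.6, 0.3]
width: 0.0001
clock: 1.55
position: [0.6577, 0.1283, 0.2311]
tool_rot: [-0.507, -3.1, 0.0]
ft_force: [0.2, -0.0, 0.4]
width: -0.0003
```

```bash
python3 -m pendant '1 .35 -.3 0 0;1 .65 -.55 -.4 0;1 .65 -.55 -1.2 0;1 .65 -.55 -1.7 0;1 .65 -.55 -1.7 0'
python3 - <<'E'
from h import *
b=cam('scene')
B=cv2.resize(b['frame'][150:340,230:420,::-1],None,fx=3,fy=3,interpolation=cv2.INTER_CUBIC)
cv2.imwrite('pics/z3.png',cv2.convertScaleAbs(B,alpha=1.6,beta=10))
E
```

```text
clock: 2.17
position: [0.6956, 0.0953, 0.1267]
tool_rot: [-0.506, -3.095, 0.001]
ft_force: [0.1, -0.0, 0.4]
width: 0.0001
```

View pics/z3.png

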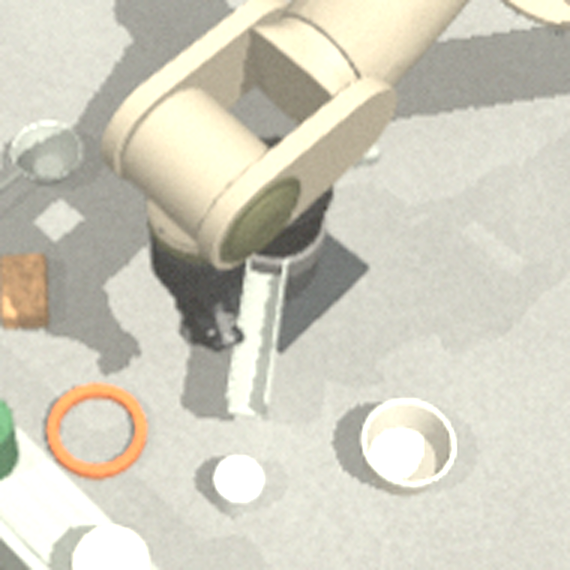

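The shut fingers are at about (210,330), clear of the chute on its clockwise side. The tin and ramekin are untouched. The forearm reaches over the canister, so I'll check its clearance before descending.

Run:
```python
from h import *
b=cam('scene')
for n,p in (('cap',(258,218)),('caplow',(222,258)),('armlow edge',(375,130)),('armlow',(330,190))):
    for z in (.2,.25,.3,.35,.4): print(n,z,top(b,*p,z,3,(230,150))[:2].round(3))
```

```text
cap 0.2 [0.606 0.08 ]
cap 0.25 [0.631 0.099]
cap 0.3 [0.656 0.119]
cap 0.35 [0.681 0.139]
cap 0.4 [0.706 0.159]
caplow 0.2 [0.656 0.086]
caplow 0.25 [0.679 0.106]
caplow 0.3 [0.701 0.125]
caplow 0.35 [0.724 0.145]
caplow 0.4 [0.747 0.164]
armlow edge 0.2 [0.467 0.087]
armlow edge 0.25 [0.498 0.107]
armlow edge 0.3 [0.529 0.126]
armlow edge 0.35 [0.56  0.146]
armlow edge 0.4 [0.592 0.165]
armlow 0.2 [0.542 0.103]
armlow 0.25 [0.57  0.121]
armlow 0.3 [0.597 0.14 ]
armlow 0.35 [0.625 0.159]
armlow 0.4 [0.653 0.177]
```

```bash
python3 -m pendant '1 0 0 -.3 0;1 0 0 -.6 0;1 0 0 -1 0;1 0 0 -1 0;1 0 0 -1 0'
cat > way.py <<'E'
from h import *
C=np.array([.539,.0455])
def P(deg,r=.155,gap=0):
    t=np.radians(deg);n=np.array([np.sin(t),-np.cos(t)])
    e=.011*abs(np.cos(t+np.pi/2-np.radians(161.5)))+.0145*abs(np.cos(t+np.pi/2-np.radians(71.5)))
    return C+r*np.array([np.cos(t),np.sin(t)])+(.018+e+gap)*n
E
python3 - <<'E'
from way import *
p=env.get_obs()['position'];print(p)
for d in (37,40,44,48,52,56,60,64,67,70,72,75): print(d,((P(d)-p[:2])/.06).round(2))
E
```

```text
clock: 2.9
position: [0.6977, 0.0954, 0.0716]
tool_rot: [0.506, 3.097, 0.001]
ft_force: [0.7, -0.2, 0.4]
width: -0.0002
[0.69773813 0.0953759  0.07164195]
37 [-0.23  0.25]
40 [-0.29  0.38]
44 [-0.39  0.55]
48 [-0.5   0.71]
52 [-0.62  0.86]
56 [-0.75  1.01]
60 [-0.9   1.14]
64 [-1.05  1.27]
67 [-1.17  1.35]
70 [-1.3   1.43]
72 [-1.39  1.48]
75 [-1.5   1.54]
```

```bash
python3 -m pendant '1 -.12 .12 -.1 0;1 -.23 .25 -.1 0;1 -.28 .35 -.1 0;1 -.32 .44 -.1 0;1 -.38 .53 -.1 0'
python3 - <<'E'
from way import *
p=env.get_obs()['position'];print(p)
for d in (44,48,52,56,60,64,67,70): print(d,((P(d)-p[:2])/.06).round(2))
E
```

```text
clock: 3.52
position: [0.6749, 0.1275, 0.0658]
tool_rot: [0.506, 3.097, 0.001]
ft_force: [0.5, -0.7, -0.2]
width: 0.0
[0.6749452  0.12752243 0.06582848]
44 [-0.01  0.01]
48 [-0.12  0.18]
52 [-0.24  0.33]
56 [-0.37  0.47]
60 [-0.52  0.61]
64 [-0.67  0.73]
67 [-0.79  0.81]
70 [-0.92  0.89]
```

```bash
python3 -m pendant '1 -.08 .13 0 0;1 -.16 .23 0 0;1 -.24 .33 0 0;1 -.31 .4 0 0;1 -.37 .47 0 0'; python3 -m pendant '1 -.08 .07 0 0;1 -.15 .14 0 0;1 -.22 .2 0 0;1 -.3 .26 0 0;1 -.3 .26 0 0'
python3 - <<'E'
from way import *
p=env.get_obs()['position'];print(p)
for d in (64,67,70): print(d,((P(d)-p[:2])/.06).round(2))
b=cam('scene')
B=cv2.resize(b['frame'][190:320,270:400,::-1],None,fx=4.5,fy=4.5,interpolation=cv2.INTER_CUBIC)
cv2.imwrite('pics/z4.png',cv2.convertScaleAbs(B,alpha=1.6,beta=10))
E
```

```text
clock: 4.15
position: [0.6525, 0.156, 0.0658]
tool_rot: [0.506, 3.097, 0.001]
ft_force: [0.9, -1.3, -0.0]
width: -0.0001
clock: 4.78
position: [0.6341, 0.172, 0.0659]
tool_rot: [0.505, 3.097, 0.001]
ft_force: [0.3, -0.8, 0.2]
width: 0.0
[0.63413815 0.17195452 0.06590007]
64 [ 0.01 -0.01]
67 [-0.11  0.07]
70 [-0.24  0.15]
```

View pics/z4.png

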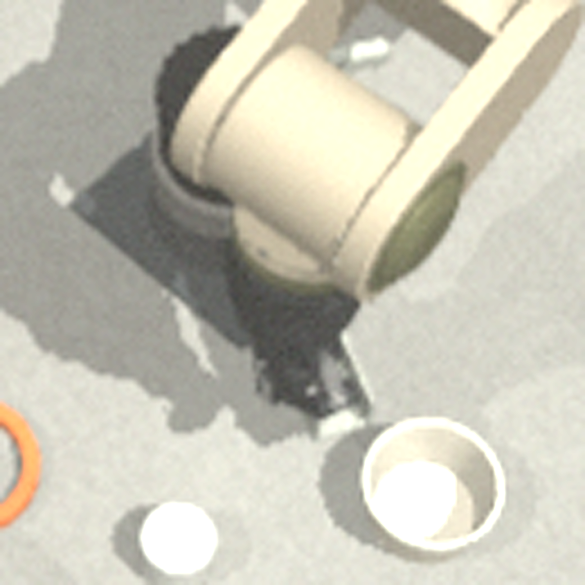

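The chute has followed the finger. Its open end shows at about (318,432) to (370,408), still short of the ramekin. I'll work out its angle from those points.

Run:
```python
from way import *
b=cam('scene')
T=lambda x,y,z: top(b,x,y,z,4.5,(270,190))[:2]
for p,z in(((371,408),.085),((318,434),.085),((318,434),.055)):
    q=T(*p,z)-C;print(q,np.hypot(*q),np.degrees(np.arctan2(q[1],q[0])))
# expected corners at chute angle t
for t in(62,64,66):
    for s in(.018,-.018):
        a=np.radians(t);q=C+.19*np.array([np.cos(a),np.sin(a)])+s*np.array([-np.sin(a),np.cos(a)])
        for z in(.055,.085):
            u=proj(b,[*q,z]);print(t,s,z,((u-[270,190]+.5)*4.5-.5).round(0))
```

```text
[0.06980255 0.17835457] 0.19152740463498882 68.62613774531904
[0.10413242 0.16821614] 0.19783890474133198 58.24085910760636
[0.09148268 0.16076587] 0.18497228268779523 60.35826731739534
62 0.018 0.055 [358. 432.]
62 0.018 0.085 [364. 409.]
62 -0.018 0.055 [300. 447.]
62 -0.018 0.085 [305. 425.]
64 0.018 0.055 [368. 428.]
64 0.018 0.085 [374. 405.]
64 -0.018 0.055 [311. 445.]
64 -0.018 0.085 [317. 423.]
66 0.018 0.055 [378. 424.]
66 0.018 0.085 [385. 401.]
66 -0.018 0.055 [322. 443.]
66 -0.018 0.085 [328. 420.]
```

Run:
```python
from way import *
p=env.get_obs()['position']
for d in (66,68,70,72,74): print(d,((P(d)-p[:2])/.06).round(2))
```

```text
66 [-0.08  0.05]
68 [-0.16  0.11]
70 [-0.25  0.16]
72 [-0.33  0.2 ]
74 [-0.41  0.24]
```

```bash
python3 -m pendant '1 -.08 .05 0 0;1 -.16 .11 0 0;1 -.25 .16 0 0;1 -.33 .2 0 0;1 -.41 .24 0 0';python3 -m pendant '1 0 0 0 0;1 0 0 0 0;1 .3 -.08 0 0;1 .6 -.16 0 0;1 .6 -.16 .5 0'; python3 -m pendant '1 0 0 .8 0;1 0 0 1.6 0;1 0 0 2.6 0;1 0 -.8 2.6 0;1 0 -1.6 2.6 0';python3 -m pendant '1 0 -1 .0 0;1 0 -2 0 0;1 0 -2.5 0 0;1 0 -2.5 0 0;1 0 -2.5 0 0'
python3 - <<'E'
from way import *
a=cam('top');b=cam('scene')
A=cv2.resize(a['frame'][140:270,160:290,::-1],None,fx=4.5,fy=4.5,interpolation=cv2.INTER_CUBIC)
B=cv2.resize(b['frame'][190:320,270:400,::-1],None,fx=4.5,fy=4.5,interpolation=cv2.INTER_CUBIC)
cv2.imwrite('pics/z5.png',cv2.convertScaleAbs(B,alpha=1.6,beta=10))
cv2.imwrite('pics/z6.png',cv2.convertScaleAbs(A,alpha=1.6,beta=10))
E
```

```text
clock: 5.5
position: [0.6095, 0.1862, 0.0659]
tool_rot: [0.506, 3.096, 0.001]
ft_force: [0.9, 0.5, 0.4]
width: 0.0002
clock: 6.12
position: [0.6455, 0.1758, 0.0938]
tool_rot: [-0.508, -3.1, 0.001]
ft_force: [0.0, -0.2, -0.0]
width: 0.0005
clock: 6.75
position: [0.6455, 0.079, 0.2504]
tool_rot: [0.506, 3.099, -0.001]
ft_force: [0.3, -0.1, -1.5]
width: 0.0001
clock: 7.38
position: [0.6456, -0.0703, 0.2504]
tool_rot: [0.505, 3.1, -0.0]
ft_force: [0.0, 0.3, -0.0]
width: 0.0003
```

View pics/z5.png

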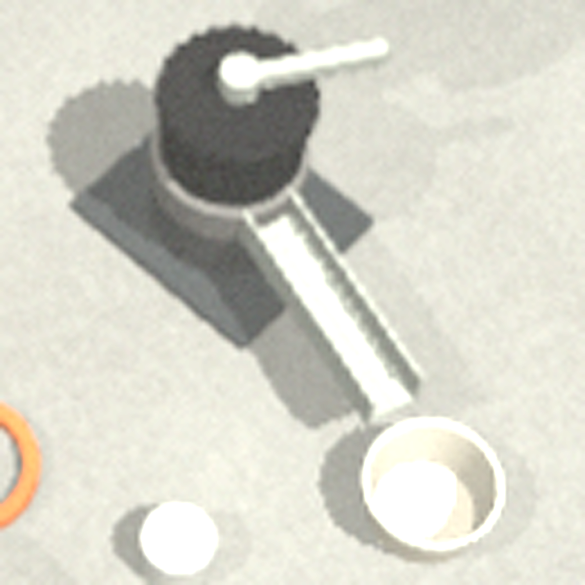

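View pics/z6.png

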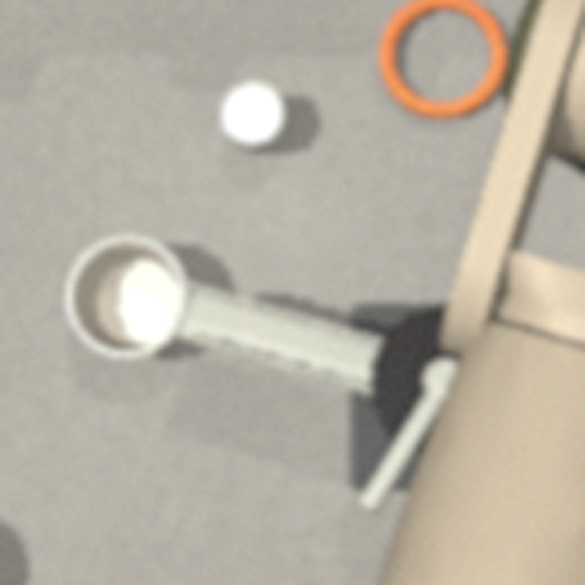

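Both views show the chute at the ramekin. In the scene crop the left wall top runs from (297,195) to (420,380) and the right wall top from (245,222) to (364,412). The ramekin rim is centred at (433,484), and nothing else has moved. I'll compare the angles numerically.

Run:
```python
from way import *
b=cam('scene');a=cam('top')
T=lambda p,z: top(b,*p,z,4.5,(270,190))[:2]
U=lambda p,z: top(a,*p,z)[:2]
an=lambda q: np.degrees(np.arctan2(q[1],q[0])).round(2)
l0,l1,r0,r1=[T(p,.085) for p in((297,195),(420,380),(245,222),(364,412))]
print('scene walls',an(l1-l0),an(r1-r0),'mouth',(l1+r1)/2,an((l1+r1)/2-C))
c=T((433,484),.045);print('ram',c,an(c-C), 'from lid',T((239,110),.148), 'hub',T((239,77),.172))
print('left corner angle-5.4',an(l1-C)-5.41,'right+5.4',an(r1-C)+5.41)
ct=U((128,296),.045);print('ram top',ct,an(ct-C))
# top view far/near edges
for p in(((190,285),(375,335)),((185,332),(365,390))):
    print('top wall',an(U(p[0],.085)-U(p[1],.085)))
# predicted pixel of corners in scene crop
for t in(72,74,75,76,78):
    k=np.radians(t);u=np.array([np.cos(k),np.sin(k)]);n=np.array([-u[1],u[0]])
    print(t,[((proj(b,[*(C+.19*u+s*n),.085])-[270,190]+.5)*4.5-.5).round(0).tolist() for s in(.018,-.018)],[((proj(b,[*(C+.06*u+s*n),.085])-[270,190]+.5)*4.5-.5).round(0).tolist() for s in(.018,-.018)])
```

```text
scene walls 73.35 72.54 mouth [0.59415998 0.22721149] 73.11
ram [0.60127192 0.27254927] 74.66 from lid [0.54802265 0.05402336] hub [0.54389547 0.04766429]
left corner angle-5.4 73.74000000000001 right+5.4 72.58
ram top [0.59897971 0.2719172 ] 75.16
top wall 75.97
top wall 73.38
72 [[413.0, 386.0], [360.0, 411.0]] [[304.0, 213.0], [252.0, 235.0]]
74 [[423.0, 381.0], [370.0, 407.0]] [[307.0, 211.0], [256.0, 235.0]]
75 [[427.0, 378.0], [375.0, 405.0]] [[308.0, 210.0], [258.0, 235.0]]
76 [[431.0, 375.0], [380.0, 403.0]] [[309.0, 209.0], [259.0, 234.0]]
78 [[440.0, 369.0], [390.0, 398.0]] [[311.0, 207.0], [263.0, 234.0]]
```

The chute measures about 73.2° and the ramekin about 74.8°, so one small extra push of about 1.5° is needed before the lever.

```bash
python3 - <<'E'
from way import *
p=env.get_obs()['position'];print(p)
for d,g in((74,.04),(74,.01),(74,0),(75.5,0)): print(d,g,P(d,gap=g),((P(d,gap=g)-p[:2])/.06).round(2))
E
python3 -m pendant '1 0 1 0 0;1 0 2 0 0;1 0 3 0 0;1 0 4.1 0 0;1 0 4.1 0 0'
```

```text
[ 0.64560512 -0.06990421  0.25048718]
74 0.04 [0.64864876 0.17530514] [0.05 4.09]
74 0.01 [0.61981091 0.18357426] [-0.43  4.22]
74 0 [0.6101983  0.18633063] [-0.59  4.27]
75.5 0 [0.60683849 0.18805532] [-0.65  4.3 ]
clock: 8.2
position: [0.6446, 0.1811, 0.2504]
tool_rot: [0.494, 3.101, 0.0]
ft_force: [0.2, -0.0, -0.6]
width: 0.0003
```

```bash
python3 -m pendant '1 0 -.08 -.8 0;1 0 -.08 -1.6 0;1 0 -.08 -2.4 0;1 0 -.08 -3.07 0;1 0 -.08 -3.07 0'
python3 - <<'E'
from way import *
p=env.get_obs()['position'];print(p)
for d,g in((74,.01),(74,.002),(75.6,0)): print(d,g,((P(d,gap=g)-p[:2])/.06).round(2))
E
```

```text
clock: 8.82
position: [0.6431, 0.1758, 0.0635]
tool_rot: [-0.493, -3.098, 0.002]
ft_force: [0.1, -0.3, 0.6]
width: -0.0001
[0.64314142 0.17580979 0.06352842]
74 0.01 [-0.39  0.13]
74 0.002 [-0.52  0.17]
75.6 0 [-0.61  0.21]
```

```bash
python3 -m pendant '1 -.3 .1 0 0;1 -.5 .17 0 0;1 -.56 .19 0 0;1 -.61 .21 0 0;1 -.61 .21 0 0';python3 -m pendant '1 0 0 0 0;1 .1 -.03 0 0;1 .3 -.08 0 0;1 .6 -.16 0 0;1 .6 -.16 .5 0'; python3 -m pendant '1 0 0 .8 0;1 0 0 1.6 0;1 0 0 2.6 0;1 0 -.8 2.6 0;1 0 -1.6 2.6 0';python3 -m pendant '1 0 -1 .0 0;1 0 -2 0 0;1 0 -2.5 0 0;1 0 -2.5 0 0;1 0 -2.5 0 0'
python3 - <<'E'
from way import *
b=cam('scene')
B=cv2.resize(b['frame'][220:320,310:400,::-1],None,fx=6,fy=6,interpolation=cv2.INTER_CUBIC)
cv2.imwrite('pics/z7.png',cv2.convertScaleAbs(B,alpha=1.4,beta=0))
E
```

```text
clock: 9.45
position: [0.6068, 0.1884, 0.0639]
tool_rot: [-0.494, -3.098, 0.002]
ft_force: [-0.6, 1.0, 0.3]
width: 0.0001
clock: 10.07
position: [0.6434, 0.1778, 0.0918]
tool_rot: [-0.495, -3.094, 0.004]
ft_force: [-0.4, 0.6, 0.0]
width: -0.0002
clock: 10.7
position: [0.644, 0.0806, 0.2484]
tool_rot: [-0.494, -3.096, 0.004]
ft_force: [1.1, 0.4, -0.1]
width: 0.0001
clock: 11.32
position: [0.6443, -0.069, 0.2484]
tool_rot: [-0.493, -3.096, 0.003]
ft_force: [0.1, 0.4, 0.3]
width: -0.0001
```

View pics/z7.png

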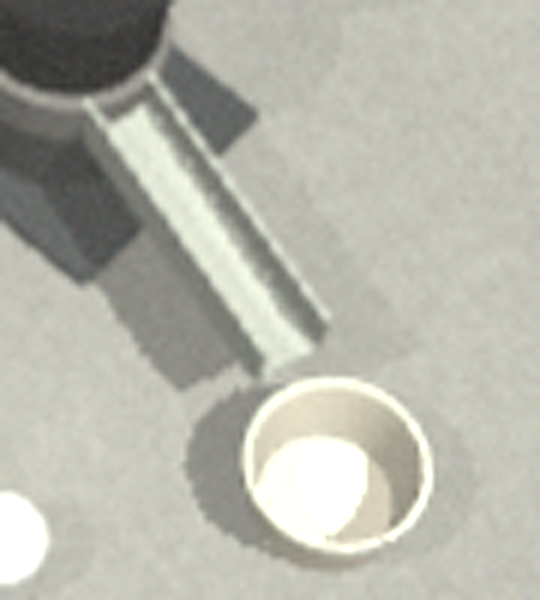

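Left wall top edge: (155,75) to (327,318). Right wall top edge: (88,105) to (254,358). Rim centre: about (339,465). The ramekin has not moved.

Run:
```python
from way import *
b=cam('scene')
T=lambda p,z: top(b,*p,z,6,(310,220))[:2]
an=lambda q: np.degrees(np.arctan2(q[1],q[0])).round(2)
l0,l1,r0,r1=[T(p,.085) for p in((155,75),(327,318),(88,105),(254,358))]
m=(l1+r1)/2
print('walls',an(l1-l0),an(r1-r0),'mouth',m,an(m-C),np.hypot(*(l1-r1)),an(l1-C)-5.41,an(r1-C)+5.41)
c=T((339,465),.045);print('ram',c,an(c-C),'mouth->ram',an(c-m))
for t in(73,74,75,76):
    k=np.radians(t);u=np.array([np.cos(k),np.sin(k)]);n=np.array([-u[1],u[0]])
    print(t,[((proj(b,[*(C+r*u+s*n),.085])-[310,220]+.5)*6-.5).round(0).tolist() for r in(.19,.06) for s in(.018,-.018)])
```

```text
walls 74.98 73.65 mouth [0.5880637  0.22626752] 74.81 0.038715289289527714 75.32000000000001 74.34
ram [0.60061439 0.27285235] 74.84 mouth->ram 74.92
73 [[318.0, 332.0], [247.0, 366.0], [168.0, 103.0], [99.0, 134.0]]
74 [[324.0, 328.0], [254.0, 363.0], [169.0, 102.0], [101.0, 133.0]]
75 [[329.0, 324.0], [261.0, 360.0], [171.0, 100.0], [104.0, 133.0]]
76 [[335.0, 320.0], [267.0, 357.0], [172.0, 99.0], [106.0, 133.0]]
```

The chute is at 74.8° and the ramekin at 74.8°, so they are aligned. Next is the lever.

```bash
cat >> way.py <<'E'
def Q(deg,r=.075,gap=0):
    t=np.radians(deg);n=np.array([-np.sin(t),np.cos(t)])
    e=.011*abs(np.cos(t+np.pi/2-np.radians(162)))+.0145*abs(np.cos(t+np.pi/2-np.radians(72)))
    return C+r*np.array([np.cos(t),np.sin(t)])-(.006+e+gap)*n
E
python3 -m pendant '1 -.5 .65 0 0;1 -1 1.3 0 0;1 -1.5 1.95 0 0;1 -2 2.6 0 0;1 -2.52 3.23 0 0'
python3 - <<'E'
from way import *
p=env.get_obs()['position'];print(p)
print(Q(149,gap=.02),((Q(149,gap=.02)-p[:2])/.06).round(2))
E
```

```text
clock: 12.05
position: [0.4917, 0.1276, 0.2488]
tool_rot: [-0.489, -3.097, 0.003]
ft_force: [1.1, 0.6, -0.1]
width: -0.0
[0.4917141  0.12761351 0.24875209]
[0.49665453 0.12064561] [ 0.08 -0.12]
```

```bash
python3 -m pendant '1 .02 -.03 -.5 0;1 .02 -.03 -1 0;1 .02 -.03 -1.53 0;1 .02 -.03 -1.53 0;1 .02 -.03 -1.53 0'
python3 - <<'E'
from way import *
p=env.get_obs()['position'];print(p)
for d in range(149,223,4): print(d,((Q(d)-p[:2])/.06).round(2))
E
```

```text
clock: 12.68
position: [0.4935, 0.1263, 0.1582]
tool_rot: [-0.488, -3.099, 0.003]
ft_force: [0.5, -0.4, -0.8]
width: 0.0002
[0.49345581 0.12625973 0.15823854]
149 [-0.12 -0.38]
153 [-0.19 -0.45]
157 [-0.25 -0.53]
161 [-0.31 -0.61]
165 [-0.36 -0.68]
169 [-0.4  -0.75]
173 [-0.44 -0.82]
177 [-0.47 -0.9 ]
181 [-0.5  -0.98]
185 [-0.52 -1.06]
189 [-0.54 -1.15]
193 [-0.55 -1.24]
197 [-0.55 -1.33]
201 [-0.55 -1.42]
205 [-0.54 -1.51]
209 [-0.53 -1.6 ]
213 [-0.5 -1.7]
217 [-0.47 -1.79]
221 [-0.43 -1.88]
```

```bash
python3 -m pendant '1 -.06 -.19 0 0;1 -.12 -.38 0 0;1 -.19 -.45 0 0;1 -.25 -.53 0 0;1 -.31 -.61 0 0'; python3 -m pendant '1 -.07 -.1 0 0;1 -.13 -.21 0 0;1 -.17 -.32 0 0;1 -.2 -.42 0 0;1 -.23 -.54 0 0'
python3 - <<'E'
from way import *
p=env.get_obs()['position'];print(p)
for d in range(185,226,4): print(d,((Q(d)-p[:2])/.06).round(2))
E
```

```text
clock: 13.3
position: [0.4747, 0.0894, 0.1583]
tool_rot: [-0.488, -3.1, 0.002]
ft_force: [0.3, 1.3, 0.3]
width: 0.0
clock: 13.92
position: [0.4608, 0.0566, 0.1583]
tool_rot: [-0.488, -3.1, 0.002]
ft_force: [1.1, 0.8, 0.4]
width: -0.0001
[0.46080547 0.05658838 0.15833683]
185 [0.02 0.1 ]
189 [0.01 0.01]
193 [-0.01 -0.07]
197 [-0.01 -0.16]
201 [-0.01 -0.26]
205 [ 0.   -0.35]
209 [ 0.02 -0.44]
213 [ 0.04 -0.53]
217 [ 0.07 -0.63]
221 [ 0.11 -0.72]
225 [ 0.16 -0.8 ]
```

```bash
python3 -m pendant '1 -.01 -.12 0 0;1 -.01 -.24 0 0;1 0 -.35 0 0;1 .02 -.44 0 0;1 .03 -.5 0 0';  python3 -m pendant '1 .01 -.03 0 0;1 .02 -.06 0 0;1 .03 -.09 0 0;1 .04 -.12 0 0;1 .04 -.12 0 0'
python3 - <<'E'
from way import *
o=env.get_obs();p=o['position'];print(p,o['ft_force'])
for d in range(209,226,2): print(d,((Q(d)-p[:2])/.06).round(2))
E
```

```text
clock: 14.55
position: [0.4627, 0.0262, 0.1583]
tool_rot: [-0.488, -3.099, 0.002]
ft_force: [-0.3, 0.9, 0.9]
width: 0.0002
clock: 15.18
position: [0.4651, 0.0189, 0.1583]
tool_rot: [-0.488, -3.099, 0.002]
ft_force: [-0.6, 0.4, 0.2]
width: 0.0002
[0.4650939  0.01893611 0.15828255] [-0.61271691  0.41840873  0.21460744]
209 [-0.05  0.19]
211 [-0.04  0.14]
213 [-0.03  0.09]
215 [-0.02  0.05]
217 [-0.  0.]
219 [ 0.02 -0.04]
221 [ 0.04 -0.09]
223 [ 0.06 -0.13]
225 [ 0.08 -0.18]
```

```bash
python3 -m pendant '1 .01 -.02 0 0;1 .02 -.04 0 0;1 .02 -.04 0 0;1 .02 -.04 0 0;1 .02 -.04 0 0'; python3 -m pendant '1 .01 -.02 0 0;1 .02 -.04 0 0;1 .02 -.04 0 0;1 .02 -.04 0 0;1 .02 -.04 0 0'
```

```text
clock: 15.8
position: [0.4663, 0.0165, 0.1583]
tool_rot: [-0.488, -3.099, 0.003]
ft_force: [0.3, 0.4, -0.5]
width: -0.0002
clock: 16.42
position: [0.4674, 0.0142, 0.1583]
tool_rot: [-0.488, -3.099, 0.002]
ft_force: [0.0, 1.6, 0.1]
width: 0.0001
```

```bash
python3 -m pendant '1 .01 -.02 0 0;1 .02 -.04 0 0;1 .02 -.04 0 0;1 .02 -.04 0 0;1 .02 -.04 0 0'; python3 -m pendant '1 .01 -.02 0 0;1 .02 -.04 0 0;1 .02 -.04 0 0;1 .02 -.04 0 0;1 .02 -.04 0 0'
```

```text
clock: 17.05
position: [0.4676, 0.0135, 0.1581]
tool_rot: [-0.487, -3.097, -0.003]
ft_force: [-3.6, 12.8, 3.5]
width: -0.0002
clock: 17.68
position: [0.4677, 0.0134, 0.1581]
tool_rot: [-0.486, -3.094, -0.009]
ft_force: [-3.4, 15.0, 5.2]
width: 0.0001
```

The force rose to about 13–15 N with no further motion, so the lever is at its stop. I'll back off, lift and clear away.

```bash
python3 -m pendant '1 -.05 .07 0 0;1 -.15 .2 0 0;1 -.3 .4 0 0;1 -.3 .4 0 0;1 -.3 .4 .3 0'; python3 -m pendant '1 0 0 .7 0;1 0 0 1.4 0;1 -.3 .6 1.4 0;1 -.7 1.4 1.4 0;1 -1 2.2 1.4 0';python3 -m pendant '1 -.4 .9 0 0;1 -.8 1.8 0 0;1 -1.2 2.7 0 0;1 -1.6 3.6 0 0;1 -2 4.4 0 0'
python3 - <<'E'
from way import *
a=cam('top');b=cam('scene')
A=cv2.resize(a['frame'][140:270,160:290,::-1],None,fx=4.5,fy=4.5,interpolation=cv2.INTER_CUBIC)
B=cv2.resize(b['frame'][190:320,270:400,::-1],None,fx=4.5,fy=4.5,interpolation=cv2.INTER_CUBIC)
cv2.imwrite('pics/z8.png',cv2.convertScaleAbs(A,alpha=1.6,beta=10))
cv2.imwrite('pics/z9.png',cv2.convertScaleAbs(B,alpha=1.4,beta=0))
E
```

```text
clock: 18.3
position: [0.4492, 0.0375, 0.1756]
tool_rot: [-0.485, -3.092, -0.009]
ft_force: [0.4, 0.2, -0.2]
width: 0.0
clock: 18.92
position: [0.3885, 0.1705, 0.2599]
tool_rot: [-0.487, -3.092, -0.009]
ft_force: [0.7, 0.2, -1.4]
width: -0.0001
clock: 19.55
position: [0.2675, 0.4363, 0.2599]
tool_rot: [-0.486, -3.093, -0.01]
ft_force: [1.3, -0.3, -0.5]
width: 0.0001
```

View pics/z8.png

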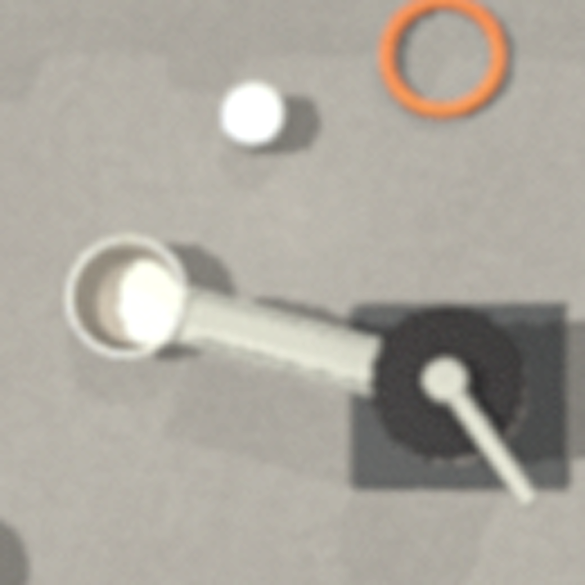

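View pics/z9.png

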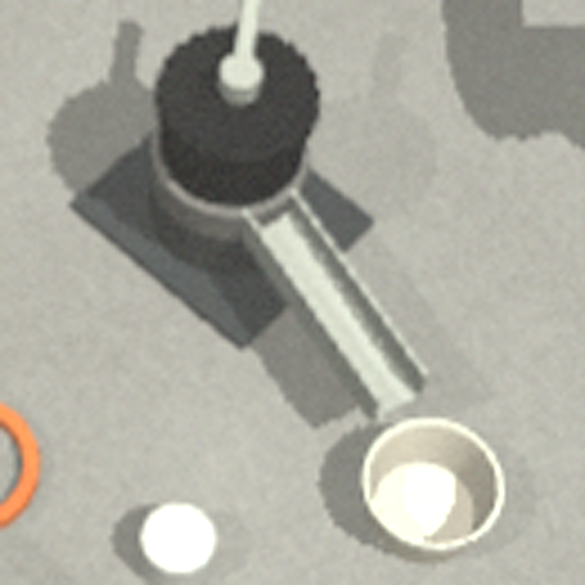

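The lever now runs from the hub at (445,380) to (528,497) in the top crop, at about 215°, where the open stop should be about 216°. The chute end in the scene crop, (380,415) to (425,380), is where it was after the last push. The rim is still at (433,484) and the ring and tin have not moved. I'll hand in.

```bash
python3 -m pendant '1 0 0 0 0;1 0 0 0 0;1 0 0 0 0;1 0 0 0 0;1 0 0 0 0' && python3 -c "
from station import env
print(env.hand_in())"
```

```text
clock: 20.27
position: [0.2665, 0.4375, 0.2596]
tool_rot: [-0.48, -3.093, -0.01]
ft_force: [-0.7, -0.2, 0.5]
width: -0.0003
the job is handed in; nothing more can be done
None
```

The chute points at the middle of the ramekin and the gate lever is open at its stop. I handed the job in at about 20 s with the arm clear of everything.

- **Chute:** I pushed it anticlockwise with the shut fingertips from about 37°. The first sweep left it at about 73°, so I gave it a small second push before touching the lever. It then measured 74.8°, against 74.8° for the ramekin in the same scene picture. Individual readings of the chute's walls and corners ran from 73.7° to 75.3°, and the top view put the ramekin at 75.2°, so I trust the aim to roughly 1°.
- **Lever:** I pushed it anticlockwise until the wrist force rose from about 1 N to about 15 N with no more movement. It then read about 215° by eye in the last top picture, where the open stop should be at about 216°.
- **Everything else:** in the last pictures the chute was still at its second-push position, and the ramekin, ring and tin had not moved. I did not view the strainer, block, mug and jar again at the end, but the arm never went low near any of them.

No check failed, and the forces while pushing stayed at 15 N or below at the end of each move.

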